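# Load the tape stand and close its keeper bar

## Robot

A 6-joint arm with a two-finger parallel gripper is mounted at the origin on the work surface. World frame = base frame: x ahead of the robot, y to its left, z up, the work surface at z = 0. Lengths are in m, angles in rad, forces in N, time in s.
With the tool pointing down it reaches from about 0.225 to 0.875 m from the base axis. Payload 3.4 kg.
Tool frame: the origin (TCP) lies at the very end of the fingers, on their centre line; the grasp point (between the pads) lies manip.grip_point_offset behind it (manip.grip_point_offset is the distance from the TCP to the grasp point, in m); z points along the fingers, y is the line along which they close (so a half turn about z gives the same grasp; the last joint's range is limited). The gripper opens to 85 mm and grips with 20 to 120 N. Pads are 22 mm wide; open, the fingers measure 114 mm over their backs; the gripper's body (76 mm by 85 mm) begins 54 mm behind the grasp point. The pads swing forward as they close: fully open they stand 13 mm farther back than shut.
Start: joints at [-1.361, 0.276, 1.505, -0, 1.361, -0.121], TCP at [0.187, -0.544, 0.231] pointing down, gripper open.
Joint ranges: [-2.89, 2.89], [-0.75, 2.08], [0.22, 2.7], [-1.18, 4.32], [0.11, 2.71], [-2.7, 2.7]. Speed limits (rad/s): [2.57, 2.57, 3.14, 3.14, 3.14, 3.14].

## Interface

Orientations are given as a unit quaternion [w, x, y, z].
In Python, from rig import manip gives the robot as it stands.
- The arm moves only by the shell command python3 -m pendant 'ROWS' [FORCE]. ROWS is JSON, a list of rows, each an object of numbers: "jaw": the opening, from -1 (shut) to 1 (fully open); "tx", "ty", "tz": the shift along the world's x, y, z in cm; "ax", "ay", "az": the turn, a rotation vector about the world's x, y, z in degrees. In form: [{"jaw": .., "tx": .., "ty": .., "tz": .., "ax": .., "ay": .., "az": ..}, ...]. A call has 1 to 10 rows; each row is the pose to reach, as a shift and turn from the pose commanded when the call began; what a row does not reach only later rows make up. A row lasts 1/8 s, in which the tool goes at most 62.5 mm and 10.7 degrees, less where a joint would pass 70% of its speed; a pose out of reach is approached as far as the arm can. A call with a gripper value outside its range is refused whole. The fingers move at their own pace and stop on an object; FORCE is the grip in N (left out, the last holds). Time passes only in rows, so rows that repeat a pose let the fingers close. It gives the time, the measured TCP pose, the force, the opening and the grip force at its end, in the units of the state.
- manip.get_state(): the state, without advancing time (a new reading comes with each control period).
- manip.get_image(name): name is "scene" or "top" or "wrist"; returns a dict with "pixels" (480x640x3 uint8, blue, green, red), "depth" (480x640 float32, m along the optical axis (not along the pixel's ray), 0 where there is no reading), "fx", "fy", "cx", "cy" (pixels), "pose" (4x4, takes a point from camera to world coordinates). Camera axes: x right, y down, z forward; pixel columns grow to the right and rows downward; lengths in m; the calibration is good to about 2 mm. A picture is of the moment at which its call begins.
- manip.sign_off(): hands the job in; it is judged then, once.
The state is a dict: "clock": time; "qpos": joint angles; "qd": joint speeds; "effort": joint torques, N m; "position": TCP position; "ee_rot": TCP orientation; "contact_force": force on the tool from outside, world axes, zero at the start; "moment": the same for the moment, N m; "width": finger opening in m; "gripper_force": force on a finger pad.
Only numpy, scipy, OpenCV 4.12 (cv2) and the standard library are available. Lean on these libraries where they do the work, as an engineer would, in place of code of your own. Each camera call takes 0.05 s, during which the arm holds its last target. There are 200 camera calls.

## Task

Take the tan kraft-tape roll from the wooden cradle, thread it onto the steel axle of the dispenser stand and slide it fully home against the round flange at the back. Then swing the yellow keeper bar down until it lies in its catch, so the roll cannot slide off; leave the red roll in its cradle and the other things on the bench undisturbed.

Things in the scene. Friction and masses are not known exactly. Their poses are not given: they have to be found in the camera images.
- stand: Slate-blue dispenser stand, bolted down: base plate 210 (x) x 105 (y, from -65 to 40) x 10 mm, slotted upright, level axle, keeper bar. Origin on the table, right below the axle's centreline and the front face of the flange at the axle's root; z up. The axle points along the stand's -y.
- flange_foot (a point): Same point as the stand's origin. Straight above it starts the steel axle: 18 mm diameter, from the flange (y = 0) to its tip at y = -68 mm, the last 10 mm tapering to 8 mm. Its clamp slides in the upright: the centreline is 85 to 101 mm above the table, different each time and not reported; feel for it or look. Flange: 40 mm diameter, 8 mm thick, behind y = 0.
- upright_top (a point): Top of the slotted upright behind the flange, 168 mm above the table, middle of its width. The upright is 42 mm wide (x), y 8 to 20 mm in the stand's frame. There is no room for a finger between it and a roll that is home.
- catch (a point): Middle of the catch, a yellow open-topped fork (top 129 mm high) on a post 16 (x) x 24 (y) mm, at x = -80, y = -43 mm in the stand's frame; the closed keeper lies in it. The hinge post stands across from it at x = +85 mm, 16 mm wide. The roll passes between the two posts.
- roll: Tan kraft-tape roll, 110 mm diameter, 36 mm wide, about 0.24 kg, with a grey plastic hub with a through bore of 22 mm diameter. Origin at its centre; its own y axis runs along the bore. It starts standing on its rim in the cradle, bore along the cradle's y. When home on the axle its near face lies 36 mm in front of the flange.
- red_roll: Red tape roll of the same size, standing in the cradle's other place, to be left there. Origin at its centre, y along the bore.
- cradle: Pale wooden cradle, fixed, 110 (x) x 200 (y) mm, two rails along y; the rolls stand on them at y = +47.5 and -47.5 mm with their centres 73 mm above the table, 59 mm apart face to face. Origin on the table at its centre.
- keeper (a joint): Yellow keeper bar: 0 = down, level, in its catch; grows as it swings up (2.0 at most). Starts up, 1.6 to 1.9 (1.57 = upright). A stiff hinge holds it where it is left. Closed, it runs from its hinge along the stand's -x, above the axle and 3 mm in front of a roll that is home; it cannot come down while the roll sticks out.
- keeper_hinge (a point): Centre of the keeper's hinge pin, 120 mm above the table, at x = 80, y = -43 mm in the stand's frame. Axes as the stand's.
- keeper_knob (a point): Centre of the black 20 mm ball at the free end of the keeper, 178 mm from the hinge. The bar is 8 mm wide along the stand's y and 14 mm deep, its last 25 mm a 12 mm rod.
- screwdriver: Blue-handled screwdriver lying on the bench; bystander.
- glue: White closed glue bottle, 48 mm diameter, 120 mm high, red cap, standing; bystander. Origin under its centre.
- spare_core: Empty cardboard core, 76 mm diameter, 36 mm high, lying flat; bystander.
- cutter: Yellow hobby cutter, closed, 150 x 22 x 14 mm, lying; bystander.
- cup: Green plastic cup, 72 mm diameter, 75 mm high; bystander.
There are look-alikes about, which are no part of the job. There is more than one size of the stand; the one meant has the size given above.

How it is judged:
By the outcome, as a careful person would: the job done as asked, in the order asked, and still so for the second after the job is handed in, with the robot touching nothing.
It also fails if it takes over 72 s, if anything falls off the work surface, if the arm or the gripper's body presses on something with over 40 N, if the wrist force passes 120 N, or if a joint passes its speed limit or range.

## Working session

There is one attempt and no reset: what is moved stays moved. The work goes in short steps, Python scripts to look and compute and a shell command to move; the robot and the scene stay as the last step left them, time stands still between calls to the robot, and variables do not carry over. Pictures are saved under pics/ and viewed, at most 10 in all, crops included, and the job is handed in when it is done.

```bash
ls; mkdir -p pics; python3 - <<'E'
from rig import manip
import cv2,numpy as np
print(manip.get_state(),manip.grip_point_offset)
for n in("scene","top"):
    d=manip.get_image(n);cv2.imwrite(f"pics/{n}0.png",d["pixels"]);np.savez(f"pics/{n}0.npz",**d)
    print(n,d["fx"],d["cx"],d["cy"],np.round(d["pose"],3).tolist(),(d["depth"]>0).mean())
E
```

```text
pics
{'clock': 0.0, 'qpos': array([-1.36099865e+00,  2.76590001e-01,  1.50614589e+00,  2.30627077e-05,
        1.36070660e+00, -1.20986325e-01]), 'qd': array([ 0.00046328, -0.00026807,  0.00106137,  0.00037774,  0.00155442,
       -0.00141999]), 'effort': array([-1.72014797e-04, -4.16775906e+01, -2.45806199e+01,  6.28902762e-05,
        1.11919572e-02, -1.21005687e-05]), 'position': array([ 0.18664866, -0.54329545,  0.23043748]), 'ee_rot': array([-9.24510610e-04,  9.86353868e-01,  1.64636544e-01, -2.97938236e-05]), 'contact_force': array([-1.19996605, -0.22677831,  0.38061198]), 'moment': array([0.03491274, 0.07512445, 0.03236492]), 'gripper_force': 0.0, 'width': 0.08550158575728967} 0.0187
scene 510.6920932846158 318.02550817662893 243.5562214804496 [[-0.806, 0.351, -0.475, 1.055], [0.591, 0.482, -0.647, 0.882], [0.002, -0.803, -0.596, 0.896], [0.0, 0.0, 0.0, 1.0]] 0.99603515625
top 612.75699116496 313.36953800969445 243.5058963785412 [[-0.006, -0.986, 0.164, 0.267], [-1.0, 0.008, 0.011, 0.004], [-0.012, -0.164, -0.986, 1.316], [0.0, 0.0, 0.0, 1.0]] 0.9958854166666666
```

View pics/scene0.png

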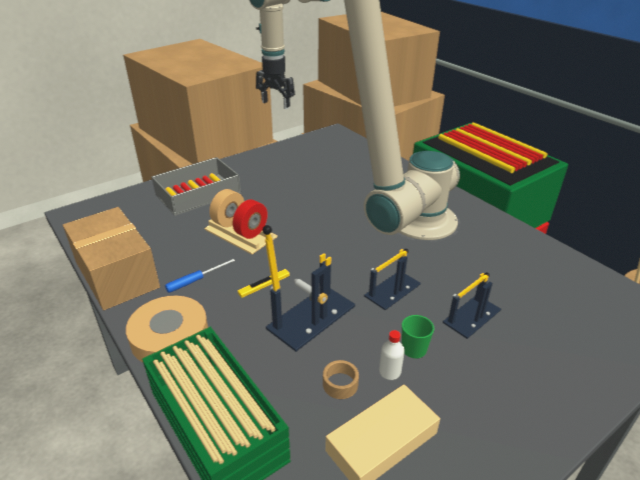

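View pics/top0.png

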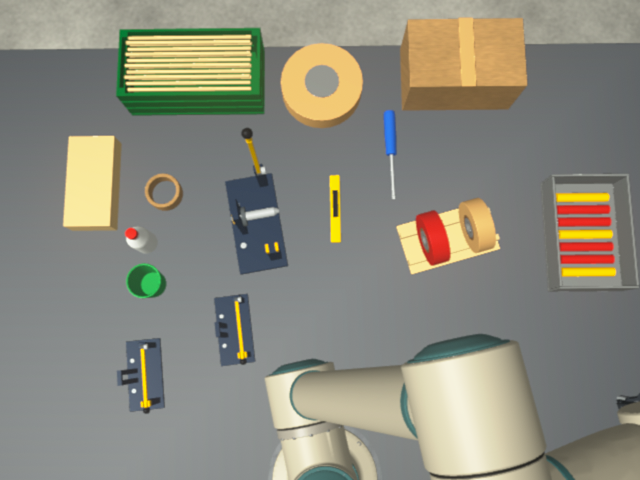

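The scene shows these candidates.

- **Rolls (top view):** standing tan roll in the cradle at (478,225), red roll at (433,238), big flat tan roll at (320,85) and cardboard core at (163,190). I choose (478,225).
- **Stands (top view):** large with the keeper up at (257,222), and small ones at (235,330) and (145,375). I choose the large one, to be checked against the 210 x 105 mm plate.

Next I measure both and check in a crop.

```bash
cat > h.py <<'E'
import numpy as np,cv2
def cloud(d):
    v,u=np.mgrid[:480,:640];z=d["depth"]
    p=np.stack([(u-d["cx"])/d["fx"]*z,(v-d["cy"])/d["fy"]*z,z],-1)
    return p@d["pose"][:3,:3].T+d["pose"][:3,3]
def hsv(d): return cv2.cvtColor(np.ascontiguousarray(d["pixels"]),cv2.COLOR_BGR2HSV)
def rect(p):
    (c,s,a)=cv2.minAreaRect((p[:,:2]*1000).astype(np.float32)); return np.round(c,1),np.round(s,1),round(a,2)
E
python3 - <<'E'
from h import *
for n in("scene","top"):
    d=dict(np.load(f"pics/{n}0.npz"));P=cloud(d);H=hsv(d);z=P[...,2]
    def reg(x0,x1,y0,y1,z0,z1):return (P[...,0]>x0)&(P[...,0]<x1)&(P[...,1]>y0)&(P[...,1]<y1)&(z>z0)&(z<z1)
    wood=(H[...,0]>8)&(H[...,0]<28)&(H[...,1]>70)
    red=((H[...,0]<6)|(H[...,0]>174))&(H[...,1]>120)
    R=reg(.38,.62,-.42,-.15,.035,.2)
    print(n,"tan",rect(P[R&wood]),(R&wood).sum(),P[R&wood][:,2].max(),"red",rect(P[R&red]),P[R&red][:,2].max())
    C=reg(.38,.62,-.45,-.12,.006,.2);print(" cradle all",rect(P[C]))
    B=reg(.36,.7,.02,.25,.006,.016);B=cv2.morphologyEx(B.astype(np.uint8),cv2.MORPH_OPEN,np.ones((3,3)))>0;print(" base",rect(P[B]),B.sum())
    A=reg(.36,.66,.02,.22,.06,.13)&(H[...,1]<60)&(H[...,2]>110)
    print(" axle n",A.sum(),rect(P[A]),"zmax",np.percentile(P[A][:,2],[5,50,90,97]).round(4))
    Y=reg(.36,.8,.02,.25,.1,.4)&(H[...,0]>20)&(H[...,0]<32)&(H[...,1]>150)
    for lo,hi in((.1,.15),(.15,.2),(.2,.25),(.25,.3)):
        q=P[Y&(z>lo)&(z<hi)]
        if len(q):print(" yellow",lo,q.mean(0).round(4),len(q))
    K=reg(.5,.8,.02,.25,.25,.4)&(H[...,2]<60);print(" knob",P[K].mean(0).round(4) if K.any() else 0,P[K][:,2].max() if K.any() else 0)
    S=reg(.36,.8,.0,.25,.16,.175);print(" z.16-.175",P[S].mean(0).round(4),S.sum())
s=cv2.imread("pics/scene0.png")[180:360,190:370];t=cv2.imread("pics/top0.png")[120:290,210:510]
t=cv2.resize(t,None,fx=1.5,fy=1.5);s=cv2.resize(s,(255*340//255,255*340//255))
o=np.zeros((340,800,3),np.uint8);o[:t.shape[0],:450]=t;o[:340,455:795]=s;cv2.imwrite("pics/c1.png",o)
E
```

```text
scene tan (array([ 504. , -265.9]), array([111.7, 134.6]), 11.87) 767 0.13139049591268792 red (array([ 501.4, -234.2]), array([105.8, 107.8]), 36.61) 0.12955313812729008
 cradle all (array([ 512.1, -285. ]), array([287.7, 195.7]), 86.23)
 base (array([507.7, 145.1]), array([266.6, 109.3]), 8.22) 2020
 axle n 148 (array([499. , 157.8]), array([ 85.4, 264.7]), 67.44) zmax [0.0872 0.0939 0.0982 0.1001]
 yellow 0.1 [0.5192 0.116  0.1271] 123
 yellow 0.15 [0.6235 0.1344 0.175 ] 118
 yellow 0.2 [0.6291 0.1349 0.2256] 126
 yellow 0.25 [0.6335 0.1361 0.2692] 95
 knob [0.6371 0.1379 0.3019] 0.3081302370009029
 z.16-.175 [0.5516 0.1655 0.1665] 145
top tan (array([ 495.5, -272.8]), array([108.5, 132.9]), 16.18) 1468 0.13369185402576944 red (array([ 483.1, -225.5]), array([106.8,  35.9]), 15.51) 0.1327354682054065
 cradle all (array([ 501. , -285.4]), array([237.7, 320.7]), 0.01)
 base (array([530.9, 143.2]), array([210.5, 104.7]), 9.95) 2690
 axle n 359 (array([495.8, 153. ]), array([ 84.5, 263.5]), 66.83) zmax [0.0882 0.0952 0.1099 0.1266]
 yellow 0.1 [0.4883 0.1044 0.1286] 74
 yellow 0.15 [0.6139 0.1264 0.1747] 42
 yellow 0.2 [0.6186 0.1272 0.2264] 50
 yellow 0.25 [0.6234 0.1283 0.271 ] 48
 knob [0.6292 0.1288 0.3044] 0.3101118973357686
 z.16-.175 [0.5338 0.1654 0.1673] 163
```

View pics/c1.png

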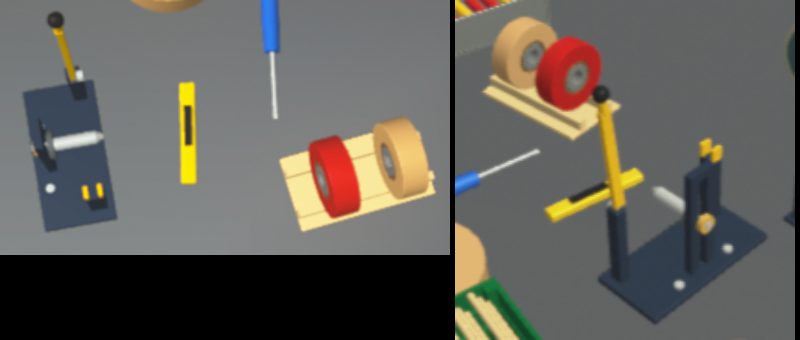

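The crop confirms the choice: the standing tan roll next to the red one, and the large stand (plate measured at 210.5 x 104.7 mm) with its keeper up. Next I refine in the local frames.

```bash
cat >> h.py <<'E'
def loc(P,o,deg):
    a=np.radians(deg);c,s=np.cos(a),np.sin(a);q=P-np.array([*o,0]);return np.stack([c*q[...,0]+s*q[...,1],-s*q[...,0]+c*q[...,1],q[...,2]],-1)
def box(q,*b): return np.all([(q[...,i]>b[2*i])&(q[...,i]<b[2*i+1]) for i in range(3)],0)
E
python3 - <<'E'
from h import *
for n in("scene","top"):
    d=dict(np.load(f"pics/{n}0.npz"));P=cloud(d);H=hsv(d)
    q=loc(P,(.5287,.1555),9.95)
    A=box(q,-.015,.015,-.072,-.003,.06,.13);a=q[A]
    print(n,"axle n",len(a))
    for lo,hi in((-.055,-.04),(-.04,-.025),(-.025,-.01)):
        b=a[(a[:,1]>lo)&(a[:,1]<hi)]; 
        if len(b)>5:
            X=np.c_[2*b[:,[0,2]],np.ones(len(b))];s=np.linalg.lstsq(X,(b[:,[0,2]]**2).sum(1),rcond=None)[0]
            print("  slice",lo,"top z",b[:,2].max().round(4),"x range",b[:,0].min().round(4),b[:,0].max().round(4),"circ c",s[:2].round(4),"r",np.sqrt(s[2]+s[0]**2+s[1]**2).round(4))
    print("  tip y",a[:,1].min())
    yel=(H[...,0]>20)&(H[...,0]<32)&(H[...,1]>150)
    F=box(q,-.11,-.05,-.08,0,.11,.135)&yel;f=q[F];print("  fork",f.min(0).round(4),f.max(0).round(4),len(f))
    U=box(q,-.04,.04,.0,.03,.155,.18);f=q[U];print("  uptop",f.min(0).round(4),f.max(0).round(4),len(f))
    Bm=box(q,.06,.13,-.07,-.01,.14,.285)&yel;f=q[Bm];print("  bar",np.percentile(f[:,1],[3,50,97]).round(4),np.polyfit(f[:,2]-.12,f[:,0],1).round(4))
    r=loc(P,(.5085,-.317),15.5)
    for nm,off,msk in(("tan",0,(H[...,0]>8)&(H[...,0]<28)&(H[...,1]>70)),("red",.095,((H[...,0]<6)|(H[...,0]>174))&(H[...,1]>120))):
        M=box(r-np.array([0,off,0]),-.065,.065,-.03,.03,.05,.16)&msk;print("  ",nm,rect(P[M]),P[M][:,2].max().round(4),M.sum())
E
```

```text
scene axle n 140
  slice -0.055 top z 0.0985 x range -0.0023 0.0142 circ c [0.0058 0.0912] r 0.0065
  slice -0.04 top z 0.1004 x range -0.0017 0.0137 circ c [0.0053 0.0909] r 0.0067
  slice -0.025 top z 0.0994 x range -0.0024 0.0129 circ c [0.0054 0.0911] r 0.0066
  tip y -0.06568018442749525
  fork [-0.0833 -0.0545  0.1104] [-0.0672 -0.026   0.1311] 73
  uptop [-0.0192  0.009   0.1557] [0.0293 0.0275 0.171 ] 135
  bar [-0.0435 -0.037  -0.0342] [0.0966 0.0853]
   tan (array([ 514.1, -312.9]), array([109.9,  45.5]), 16.48) 0.1314 667
   red (array([ 486.8, -222.3]), array([112.6,  44.9]), 16.51) 0.1296 701
top axle n 265
  slice -0.055 top z 0.1015 x range -0.0093 0.0093 circ c [-0.0003  0.0914] r 0.0068
  slice -0.04 top z 0.1029 x range -0.0088 0.0085 circ c [-0.0012  0.0915] r 0.0069
  slice -0.025 top z 0.1019 x range -0.0087 0.0089 circ c [-0.0006  0.0918] r 0.0068
  tip y -0.06766785672468739
  fork [-0.088  -0.0551  0.1107] [-0.0717 -0.0308  0.1339] 55
  uptop [-0.0212  0.0078  0.156 ] [0.0217 0.0203 0.1748] 156
  bar [-0.047  -0.0433 -0.0393] [0.0992 0.0734]
   tan (array([ 508.5, -318.1]), array([108.7,  38.5]), 15.12) 0.1337 1317
   red (array([ 483.1, -225.5]), array([106.8,  35.9]), 15.51) 0.1327 1113
```

```bash
python3 -m pendant '[{"jaw":1,"tx":8,"ty":5.7,"az":-3.4},{"jaw":1,"tx":16,"ty":11.4,"az":-3.4},{"jaw":1,"tx":24,"ty":17,"az":-3.4},{"jaw":1,"tx":32.4,"ty":22.7,"az":-3.4},{"jaw":1,"tx":32.4,"ty":22.7,"az":-3.4},{"jaw":1,"tx":32.4,"ty":22.7,"az":-3.4},{"jaw":1,"tx":32.4,"ty":22.7,"az":-3.4},{"jaw":1,"tx":32.4,"ty":22.7,"az":-3.4},{"jaw":1,"tx":32.4,"ty":22.7,"az":-3.4}]' 60
python3 - <<'E'
from rig import manip
from h import *
d=manip.get_image("wrist");cv2.imwrite("pics/w1.png",d["pixels"]);np.savez("pics/w1.npz",**d)
P=cloud(d);H=hsv(d);r=loc(P,(.5105,-.3165),15.5)
M=box(r,-.065,.065,-.035,.035,.05,.16)&(H[...,0]>8)&(H[...,0]<28)&(H[...,1]>70)
print(d["pose"][:3,3],rect(P[M]),np.percentile(P[M][:,2],[50,90,99,100]).round(4),M.sum(),r[M].min(0),r[M].max(0))
s=manip.get_state();print(s["contact_force"],s["ee_rot"])
E
```

```text
invalid input at $[0]: expected keys jaw, tx, ty, tz, ax, ay, az
Traceback (most recent call last):
IndexError: index -1 is out of bounds for axis 0 with size 0
```

View pics/w1.png

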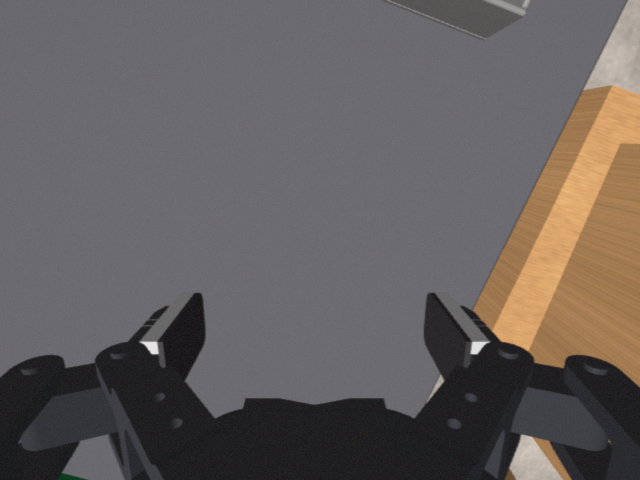

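The move was refused because every row needs all seven keys. The picture is therefore still the start pose: bare table, with fingers at (175,320) and (455,320).

```bash
python3 -m pendant '[{"jaw":1,"tx":5,"ty":3.5,"tz":0,"ax":0,"ay":0,"az":-3.4},{"jaw":1,"tx":10,"ty":7,"tz":0,"ax":0,"ay":0,"az":-3.4},{"jaw":1,"tx":15,"ty":10.5,"tz":0,"ax":0,"ay":0,"az":-3.4},{"jaw":1,"tx":20,"ty":14,"tz":0,"ax":0,"ay":0,"az":-3.4},{"jaw":1,"tx":25,"ty":17.5,"tz":0,"ax":0,"ay":0,"az":-3.4},{"jaw":1,"tx":29,"ty":20.5,"tz":0,"ax":0,"ay":0,"az":-3.4},{"jaw":1,"tx":32.4,"ty":22.7,"tz":0,"ax":0,"ay":0,"az":-3.4},{"jaw":1,"tx":32.4,"ty":22.7,"tz":0,"ax":0,"ay":0,"az":-3.4},{"jaw":1,"tx":32.4,"ty":22.7,"tz":0,"ax":0,"ay":0,"az":-3.4},{"jaw":1,"tx":32.4,"ty":22.7,"tz":0,"ax":0,"ay":0,"az":-3.4}]' 60
python3 - <<'E'
from rig import manip
from h import *
d=manip.get_image("wrist");cv2.imwrite("pics/w2.png",d["pixels"]);np.savez("pics/w2.npz",**d)
P=cloud(d);H=hsv(d);r=loc(P,(.5105,-.3165),15.5)
M=box(r,-.065,.065,-.035,.035,.05,.16)&(H[...,0]>8)&(H[...,0]<28)&(H[...,1]>70)
s=manip.get_state();print(s["contact_force"],s["ee_rot"],s["position"])
print(d["pose"][:3,3],M.sum())
print(rect(P[M]),np.percentile(P[M][:,2],[50,90,99,100]).round(4),r[M].min(0),r[M].max(0))
E
```

```text
clock: 1.4
position: [0.5098, -0.3176, 0.2312]
ee_rot: [0.0, 0.991, 0.135, -0.0]
contact_force: [0.2, -0.1, 0.6]
width: 0.0854
gripper_force: 0.0
[-0.4101606   0.43358801  0.46668838] [ 6.32205060e-05  9.90910955e-01  1.34519269e-01 -2.01695901e-04] [ 0.50980158 -0.31763621  0.2313378 ]
[ 0.57501476 -0.29940448  0.37364653] 6661
(array([ 514.9, -315.6]), array([103.9,  36. ]), 15.61) [0.1217 0.1268 0.1279 0.129 ] [-0.04742278 -0.01840117  0.07087541] [0.05645791 0.01772129 0.12897023]
```

```bash
python3 -m pendant '[{"jaw":1,"tx":0.2,"ty":0.1,"tz":-4,"ax":0,"ay":0,"az":0},{"jaw":1,"tx":0.2,"ty":0.1,"tz":-8,"ax":0,"ay":0,"az":0},{"jaw":1,"tx":0.2,"ty":0.1,"tz":-11.5,"ax":0,"ay":0,"az":0},{"jaw":1,"tx":0.2,"ty":0.1,"tz":-13.5,"ax":0,"ay":0,"az":0},{"jaw":1,"tx":0.2,"ty":0.1,"tz":-13.5,"ax":0,"ay":0,"az":0},{"jaw":-0.5,"tx":0.2,"ty":0.1,"tz":-13.5,"ax":0,"ay":0,"az":0},{"jaw":-0.5,"tx":0.2,"ty":0.1,"tz":-13.5,"ax":0,"ay":0,"az":0},{"jaw":-0.5,"tx":0.2,"ty":0.1,"tz":-13.5,"ax":0,"ay":0,"az":0},{"jaw":-0.5,"tx":0.2,"ty":0.1,"tz":-13.5,"ax":0,"ay":0,"az":0},{"jaw":-0.5,"tx":0.2,"ty":0.1,"tz":-13.5,"ax":0,"ay":0,"az":0}]' 60
```

```text
clock: 2.7
position: [0.5133, -0.3163, 0.0975]
ee_rot: [0.001, 0.991, 0.135, 0.001]
contact_force: [-1.1, -0.6, 5.2]
width: 0.0352
gripper_force: 60.4
```

```bash
python3 -m pendant '[{"jaw":-0.5,"tx":0,"ty":0,"tz":3,"ax":0,"ay":0,"az":0},{"jaw":-0.5,"tx":0,"ty":0,"tz":8,"ax":0,"ay":0,"az":0},{"jaw":-0.5,"tx":0.2,"ty":2,"tz":13.5,"ax":0,"ay":0,"az":0},{"jaw":-0.5,"tx":0.8,"ty":7,"tz":13.5,"ax":0,"ay":0,"az":-1},{"jaw":-0.5,"tx":1.3,"ty":13,"tz":13.5,"ax":0,"ay":0,"az":-2},{"jaw":-0.5,"tx":1.9,"ty":19,"tz":13.5,"ax":0,"ay":0,"az":-3},{"jaw":-0.5,"tx":2.5,"ty":25,"tz":13.5,"ax":0,"ay":0,"az":-4},{"jaw":-0.5,"tx":3.1,"ty":31,"tz":13.5,"ax":0,"ay":0,"az":-5},{"jaw":-0.5,"tx":3.7,"ty":35.5,"tz":13.5,"ax":0,"ay":0,"az":-5.6},{"jaw":-0.5,"tx":3.7,"ty":36.4,"tz":13.5,"ax":0,"ay":0,"az":-5.6}]'
python3 - <<'E'
from rig import manip
from h import *
s=manip.get_state();print(s["contact_force"],s["ee_rot"],s["position"],s["moment"])
O=np.zeros((480,800,3),np.uint8)
for n in("wrist","scene","top"):
    d=manip.get_image(n);np.savez(f"pics/{n}3.npz",**d)
    if n=="wrist":O[:,:640]=d["pixels"]
    P=cloud(d);H=hsv(d);q=loc(P,(.5305,.157),9.95)
    a=q[box(q,-.016,.016,-.075,-.003,.06,.13)];print(n,len(a))
    if len(a)>20:print(" axle",np.percentile(a,[1,50,99],axis=0).round(4).tolist())
    U=q[box(q,-.04,.04,.0,.03,.155,.18)]
    if len(U)>20:print(" uptop",np.percentile(U,[2,50,98],axis=0).round(4).tolist())
    B=q[box(q,-.13,.13,-.085,.06,.005,.018)]
    if len(B)>20:print(" base",rect(P[box(q,-.13,.13,-.085,.06,.005,.018)]),len(B))
    yel=(H[...,0]>20)&(H[...,0]<32)&(H[...,1]>150)
    f=q[box(q,-.11,-.05,-.08,0,.11,.135)&yel]
    if len(f)>20:print(" fork",np.percentile(f,[2,50,98],axis=0).round(4).tolist())
    t=loc(P,s["position"][:2],9.95);M=box(t,-.07,.07,-.03,.03,.1,.25)&(H[...,0]>8)&(H[...,0]<20)&(H[...,1]>70)
    if M.sum()>20:print(" roll",rect(P[M]),np.percentile(P[M][:,2],[1,99]),M.sum())
cv2.imwrite("pics/w3.png",O[:,:640])
E
```

```text
clock: 3.95
position: [0.5493, 0.0511, 0.2307]
ee_rot: [-0.001, 0.996, 0.089, -0.001]
contact_force: [0.3, -0.5, -2.5]
width: 0.0356
gripper_force: 60.6
[ 0.28802582 -0.51100603 -2.45569731] [-5.18826415e-04  9.96056798e-01  8.87146489e-02 -5.45724598e-04] [0.5493028  0.05113258 0.23069296] [-0.01895944  0.01314615  0.01966005]
wrist 1833
 axle [[-0.007, -0.0661, 0.0873], [0.0032, -0.0343, 0.095], [0.0103, -0.0037, 0.0976]]
 uptop [[-0.0184, 0.0079, 0.1558], [0.0032, 0.0115, 0.1675], [0.0223, 0.0202, 0.1692]]
 base (array([534.1, 145.2]), array([208.6, 105.1]), 9.94) 14684
 fork [[-0.0714, -0.0352, 0.1102], [-0.0706, -0.0327, 0.1138], [-0.07, -0.0308, 0.119]]
 roll (array([556.7,  55.2]), array([94.1, 37.6]), 5.69) [0.20748921 0.24986404] 7450
scene 139
 axle [[-0.0049, -0.066, 0.0848], [0.0063, -0.0341, 0.0939], [0.0111, -0.0079, 0.0994]]
 uptop [[-0.0177, 0.0095, 0.1564], [0.0044, 0.0185, 0.1663], [0.0228, 0.0238, 0.1704]]
 base (array([532.9, 143.4]), array([245.5, 132.2]), 14.25) 2131
 fork [[-0.0856, -0.0538, 0.1117], [-0.0764, -0.0473, 0.1228], [-0.0697, -0.0275, 0.1306]]
 roll (array([548.7,  59.4]), array([112. ,  40.4]), 0.33) [0.15459783 0.24913776] 828
top 272
 axle [[-0.0112, -0.0678, 0.0868], [-0.0035, -0.0346, 0.0943], [0.0067, -0.0034, 0.101]]
 base (array([575.4, 150.4]), array([168.7, 144. ]), 7.63) 1396
 roll (array([514.3,  41.4]), array([47.2, 38.3]), 10.27) [0.20185632 0.24976347] 347
```

View pics/w3.png

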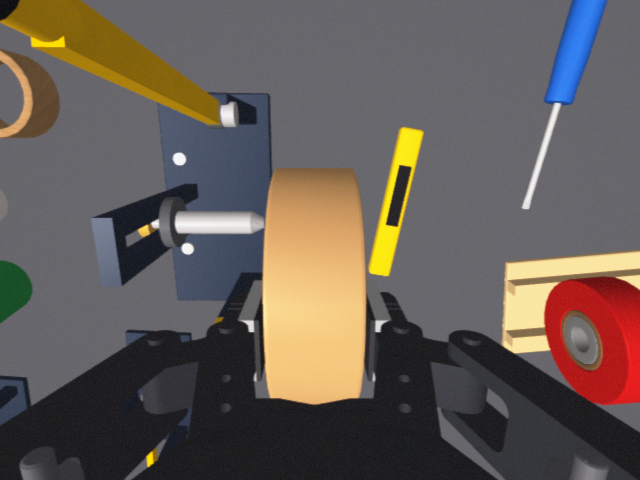

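The wrist view shows the roll upright in the fingers at (315,280) and the axle in front of it from (170,222) to the tip at (265,222). Next I fit circles to the roll rim and the axle.

```bash
python3 - <<'E'
from h import *
from scipy.optimize import least_squares as L
d=dict(np.load("pics/wrist3.npz"));P=cloud(d);H=hsv(d)
t=loc(P,(.5493,.0511),9.95)
f=t[box(t,-.07,.07,-.013,.013,.15,.3)&(H[...,0]>8)&(H[...,0]<20)&(H[...,1]>70)]
g=lambda r,a:L(lambda p:np.hypot(a[:,0]-p[0],a[:,2]-p[1])-r,[0,a[:,2].max()-r],loss="soft_l1",f_scale=.001)
s=g(.055,f);print("roll c (x rel tcp, z)",s.x,np.abs(s.fun).mean(),len(f))
w=t[box(t,-.07,.07,-.03,.03,.22,.3)&(H[...,0]>8)&(H[...,0]<20)&(H[...,1]>70)];print("roll y range",np.percentile(w[:,1],[.5,99.5]))
q=loc(P,(.5322,.1574),9.95)
for lo,hi in((-.056,-.03),(-.03,-.005)):
    a=q[box(q,-.016,.016,lo,hi,.085,.13)];s=g(.009,a);print("axle",s.x,np.abs(s.fun).mean(),len(a))
print("TCP in stand",loc(np.array([.5493,.0511,.2307]),(.5322,.1574),9.95))
E
```

```text
roll c (x rel tcp, z) [-0.00126595  0.20504426] 0.00041523058225634594 15573
roll y range [-0.01731689  0.01799495]
axle [-0.00051974  0.08761769] 0.00041799051521848845 761
axle [-0.0004877   0.08768937] 0.00044553599524888325 738
TCP in stand [-0.00152464 -0.10765582  0.2307    ]
```

```bash
python3 -m pendant '[{"jaw":-0.5,"tx":0.2,"ty":0,"tz":-4,"ax":0,"ay":0,"az":-0.2},{"jaw":-0.5,"tx":0.2,"ty":0,"tz":-8,"ax":0,"ay":0,"az":-0.2},{"jaw":-0.5,"tx":0.2,"ty":0,"tz":-11,"ax":0,"ay":0,"az":-0.2},{"jaw":-0.5,"tx":0.2,"ty":0,"tz":-11.7,"ax":0,"ay":0,"az":-0.2},{"jaw":-0.5,"tx":0.2,"ty":0,"tz":-11.7,"ax":0,"ay":0,"az":-0.2},{"jaw":-0.5,"tx":0.2,"ty":0,"tz":-11.7,"ax":0,"ay":0,"az":-0.2}]'
python3 - <<'E'
from h import *
from rig import manip
d=dict(np.load("pics/wrist3.npz"));P=cloud(d);t=loc(P,(.5493,.0511),9.95)-np.array([0,0,.2307])
for z in np.arange(-.005,.08,.01):
    a=t[box(t,-.05,.03,.018,.09,z,z+.01)]
    if len(a):print(round(z,3),"y max",np.percentile(a[:,1],99).round(4),"x",a[:,0].min().round(3),a[:,0].max().round(3),len(a))
s=manip.get_state();p=s["position"];print("TCP stand",loc(p,(.5322,.1574),9.95).round(4),s["ee_rot"].round(4))
E
```

```text
clock: 4.85
position: [0.553, 0.0476, 0.1158]
ee_rot: [0.0, 0.996, 0.085, 0.001]
contact_force: [-0.2, 0.6, -1.1]
width: 0.0346
gripper_force: 60.5
-0.005 y max 0.0242 x 0.011 0.012 4
0.005 y max 0.0309 x 0.007 0.012 206
0.015 y max 0.0313 x -0.022 0.03 368
0.025 y max 0.0311 x -0.013 0.013 377
0.035 y max 0.0383 x -0.011 0.015 837
0.045 y max 0.0503 x -0.012 0.015 2444
0.055 y max 0.053 x -0.012 0.017 5348
0.065 y max 0.0571 x -0.012 0.019 4829
0.075 y max 0.0606 x -0.009 0.02 6506
TCP stand [ 0.0015 -0.1117  0.1158] [3.000e-04 9.964e-01 8.470e-02 1.500e-03]
```

```bash
cat > al.py <<'E'
from h import *
from rig import manip
from scipy.optimize import least_squares as L
d=manip.get_image("wrist");P=cloud(d);H=hsv(d);s=manip.get_state();T=s["position"]
print(T.round(4),s["ee_rot"].round(4),s["contact_force"].round(1))
q=loc(P,(.5322,.1574),9.95);c=loc(T,(.5322,.1574),9.95);t=q-np.array([c[0],c[1],0])
tan=(H[...,0]>8)&(H[...,0]<20)&(H[...,1]>70)
g=lambda r,a:L(lambda p:np.hypot(a[:,0]-p[0],a[:,2]-p[1])-r,[0,a[:,2].max()-r],loss="soft_l1",f_scale=.001)
r=q[box(t,-.07,.07,-.013,.013,.05,.3)&tan];r=g(.055,r)
m=box(t,-.07,.07,-.03,.03,c[2]+.01,c[2]+.1)&tan
print("roll x,z",r.x.round(4),"y",np.percentile(q[m][:,1],[.5,99.5]).round(4),"yaw pts",np.polyfit(t[m&(t[...,1]>.015)][:,0],t[m&(t[...,1]>.015)][:,1],1).round(3) if m.sum()>99 else 0)
for lo,hi in((-.056,-.03),(-.03,-.005)):
    a=q[box(q,-.016,.016,lo,hi,.085,.115)]
    if len(a)>50:print("axle",g(.009,a).x.round(4),len(a))
print("TCP in stand",c.round(4)); cv2.imwrite("pics/last.png",d["pixels"])
E
python3 al.py
```

```text
[0.5529 0.0478 0.1158] [3.000e-04 9.964e-01 8.480e-02 1.500e-03] [-0.5  0.3 -2.1]
roll x,z [0.0334 0.1857] y [-0.1291 -0.0938] yaw pts [-0.002  0.017]
axle [-0.0004  0.0876] 1947
axle [-0.0004  0.0876] 1922
TCP in stand [ 0.0015 -0.1115  0.1158]
```

```bash
sed -i 's/-.013,.013,.05,.3)&tan\]/-.013,.013,c[2]-.03,c[2]+.035)\&tan]/' al.py; python3 al.py
```

```text
[0.5527 0.0479 0.1157] [2.000e-04 9.964e-01 8.490e-02 1.400e-03] [ 0.6  0.2 -1.2]
roll x,z [0.0003 0.0902] y [-0.1289 -0.0936] yaw pts [-0.002  0.017]
axle [-0.0005  0.0876] 1952
axle [-0.0004  0.0876] 1889
TCP in stand [ 0.0013 -0.1114  0.1157]
```

```bash
python3 -m pendant '[{"jaw":-0.5,"tx":-0.07,"ty":0,"tz":-0.25,"ax":0,"ay":0,"az":0},{"jaw":-0.5,"tx":-0.07,"ty":0,"tz":-0.25,"ax":0,"ay":0,"az":0},{"jaw":-0.5,"tx":-0.24,"ty":1,"tz":-0.25,"ax":0,"ay":0,"az":0},{"jaw":-0.5,"tx":-0.42,"ty":2,"tz":-0.25,"ax":0,"ay":0,"az":0},{"jaw":-0.5,"tx":-0.51,"ty":2.5,"tz":-0.25,"ax":0,"ay":0,"az":0},{"jaw":-0.5,"tx":-0.60,"ty":3,"tz":-0.25,"ax":0,"ay":0,"az":0},{"jaw":-0.5,"tx":-0.68,"ty":3.5,"tz":-0.25,"ax":0,"ay":0,"az":0},{"jaw":-0.5,"tx":-0.77,"ty":4,"tz":-0.25,"ax":0,"ay":0,"az":0},{"jaw":-0.5,"tx":-0.77,"ty":4,"tz":-0.25,"ax":0,"ay":0,"az":0}]'; python3 al.py
```

```text
clock: 6.08
position: [0.544, 0.0884, 0.1118]
ee_rot: [0.0, 0.996, 0.085, -0.0]
contact_force: [0.4, -0.6, -1.9]
width: 0.0354
gripper_force: 60.6
[0.5441 0.0882 0.1118] [ 1.000e-04  9.964e-01  8.520e-02 -0.000e+00] [ 0.5  0.7 -0.8]
roll x,z [-0.0016  0.0862] y [-0.0874 -0.0521] yaw pts [-0.001  0.017]
axle [-0.0005  0.0877] 900
axle [-0.0004  0.0876] 1975
TCP in stand [-0.0003 -0.0702  0.1118]
```

```bash
python3 -m pendant '[{"jaw":-0.5,"tx":0.05,"ty":0.3,"tz":0.1,"ax":0,"ay":0,"az":0},{"jaw":-0.5,"tx":-0.06,"ty":0.9,"tz":0.1,"ax":0,"ay":0,"az":0},{"jaw":-0.5,"tx":-0.16,"ty":1.5,"tz":0.1,"ax":0,"ay":0,"az":0},{"jaw":-0.5,"tx":-0.26,"ty":2.1,"tz":0.1,"ax":0,"ay":0,"az":0},{"jaw":-0.5,"tx":-0.35,"ty":2.6,"tz":0.1,"ax":0,"ay":0,"az":0},{"jaw":-0.5,"tx":-0.35,"ty":2.6,"tz":0.1,"ax":0,"ay":0,"az":0}]'; python3 al.py
```

```text
clock: 6.88
position: [0.5405, 0.1145, 0.1128]
ee_rot: [0.0, 0.996, 0.085, -0.0]
contact_force: [-0.8, 0.3, -1.3]
width: 0.0353
gripper_force: 62.6
[0.5405 0.1144 0.1128] [ 1.000e-04  9.964e-01  8.530e-02 -0.000e+00] [-0.5  0.6 -1. ]
roll x,z [-0.0005  0.0872] y [-0.0611 -0.0257] yaw pts [-0.008  0.017]
axle [-0.0005  0.0876] 741
TCP in stand [ 0.0008 -0.0438  0.1128]
```

View pics/last.png

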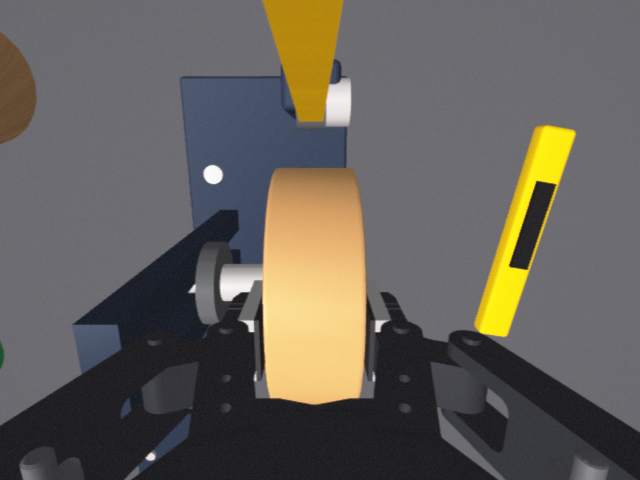

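The roll is on the axle at (315,280), with the flange at (215,280) still about 26 mm away. The keeper is ahead and clear. I'll back off slightly, open the fingers a little and rise while leaning away from the keeper.

```bash
python3 -m pendant '[{"jaw":-0.5,"tx":0.07,"ty":-0.4,"tz":0,"ax":0,"ay":0,"az":0},{"jaw":-0.5,"tx":0.07,"ty":-0.4,"tz":0,"ax":0,"ay":0,"az":0},{"jaw":0.05,"tx":0.07,"ty":-0.4,"tz":0,"ax":0,"ay":0,"az":0},{"jaw":0.05,"tx":0.07,"ty":-0.4,"tz":0,"ax":0,"ay":0,"az":0},{"jaw":0.05,"tx":0.07,"ty":-0.4,"tz":0,"ax":0,"ay":0,"az":0},{"jaw":0.05,"tx":-0.5,"ty":-0.45,"tz":1.5,"ax":0,"ay":0,"az":0},{"jaw":0.05,"tx":-1.5,"ty":-0.6,"tz":4,"ax":0,"ay":0,"az":0},{"jaw":0.05,"tx":-2.5,"ty":-0.8,"tz":8,"ax":0,"ay":0,"az":0},{"jaw":0.05,"tx":-2.5,"ty":-0.8,"tz":12,"ax":0,"ay":0,"az":0},{"jaw":0.05,"tx":-2.5,"ty":-0.8,"tz":12,"ax":0,"ay":0,"az":0}]'; python3 - <<'E'
from rig import manip
from h import *
s=manip.get_state();print(s["qpos"].round(2))
for n in("scene","wrist"):
    d=manip.get_image(n);P=cloud(d);H=hsv(d);q=loc(P,(.5322,.1574),9.95)
    m=box(q,-.07,.07,-.09,.02,.03,.15)&(H[...,0]>8)&(H[...,0]<20)&(H[...,1]>70)
    print(n,m.sum(),np.percentile(q[m],[1,50,99],axis=0).round(4).tolist())
E
```

```text
clock: 8.18
position: [0.5174, 0.1064, 0.2375]
ee_rot: [0.0, 0.996, 0.085, 0.004]
contact_force: [-0.7, -0.0, -0.5]
width: 0.0451
gripper_force: 0.0
[ 0.07  0.2   1.6  -0.    1.34  1.47]
scene 1035 [[-0.0318, -0.0642, 0.0367], [0.025, -0.0319, 0.1153], [0.0546, -0.0266, 0.1418]]
wrist 3786 [[-0.0484, -0.0659, 0.0948], [0.0293, -0.0494, 0.1272], [0.0534, -0.0308, 0.1396]]
```

```bash
python3 -m pendant '[{"jaw":-0.2,"tx":0.5,"ty":-3,"tz":0,"ax":0,"ay":0,"az":0},{"jaw":-0.2,"tx":2.0,"ty":-6,"tz":0,"ax":0,"ay":0,"az":10},{"jaw":-0.2,"tx":3.5,"ty":-6.7,"tz":0,"ax":0,"ay":0,"az":20},{"jaw":-0.2,"tx":3.5,"ty":-6.7,"tz":0,"ax":0,"ay":0,"az":30},{"jaw":-0.2,"tx":3.5,"ty":-6.7,"tz":0,"ax":0,"ay":0,"az":40},{"jaw":-0.2,"tx":3.5,"ty":-6.7,"tz":0,"ax":0,"ay":0,"az":50},{"jaw":-0.2,"tx":3.5,"ty":-6.7,"tz":0,"ax":0,"ay":0,"az":60},{"jaw":-0.2,"tx":3.5,"ty":-6.7,"tz":0,"ax":0,"ay":0,"az":70},{"jaw":-0.2,"tx":3.5,"ty":-6.7,"tz":0,"ax":0,"ay":0,"az":80},{"jaw":-0.2,"tx":3.5,"ty":-6.7,"tz":0,"ax":0,"ay":0,"az":90}]'
python3 -m pendant '[{"jaw":-0.2,"tx":0,"ty":0,"tz":-4,"ax":0,"ay":0,"az":0},{"jaw":-0.2,"tx":0,"ty":0,"tz":-8,"ax":0,"ay":0,"az":0},{"jaw":-0.2,"tx":0,"ty":0,"tz":-12,"ax":0,"ay":0,"az":0},{"jaw":-0.2,"tx":0,"ty":0,"tz":-15.5,"ax":0,"ay":0,"az":0},{"jaw":-0.2,"tx":0,"ty":0,"tz":-15.5,"ax":0,"ay":0,"az":0},{"jaw":-0.2,"tx":0,"ty":0,"tz":-15.5,"ax":0,"ay":0,"az":0}]'
python3 - <<'E'
from rig import manip
from h import *
s=manip.get_state();print(loc(s["position"],(.5322,.1574),9.95).round(4),s["qpos"].round(2))
cv2.imwrite("pics/w6.png",manip.get_image("wrist")["pixels"])
E
```

```text
clock: 9.52
position: [0.5494, 0.0392, 0.2311]
ee_rot: [-0.001, 0.642, 0.767, -0.001]
contact_force: [-0.4, -0.5, 1.5]
width: 0.0342
gripper_force: 0.0
clock: 10.28
position: [0.551, 0.0391, 0.0783]
ee_rot: [0.0, 0.644, 0.765, 0.0]
contact_force: [-0.2, 0.2, -0.2]
width: 0.0342
gripper_force: 0.0
[-0.002  -0.1197  0.0783] [-0.06  0.37  1.78 -0.    0.99 -0.23]
```

View pics/w6.png

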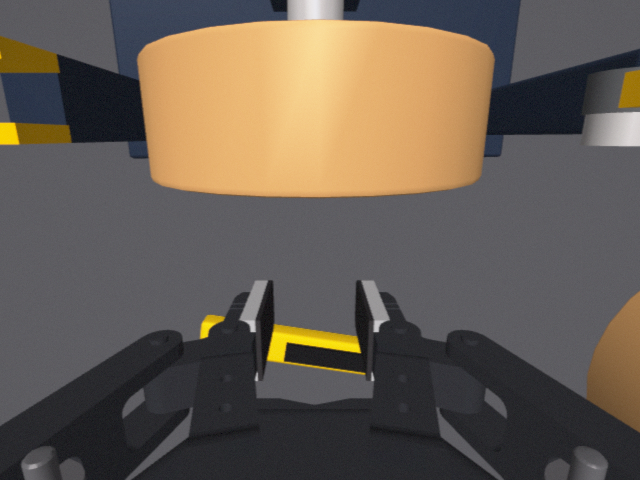

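The roll hangs on the axle at (315,110), the fingers at (255,330) and (375,330) straddle the axle line, and the posts are at the left and right. Now I push the roll in.

```bash
python3 -m pendant '[{"jaw":-0.2,"tx":0.0,"ty":1,"tz":0.4,"ax":0,"ay":0,"az":0},{"jaw":-0.2,"tx":-0.2,"ty":2.3,"tz":0.4,"ax":0,"ay":0,"az":0},{"jaw":-0.2,"tx":-0.4,"ty":3.4,"tz":0.4,"ax":0,"ay":0,"az":0},{"jaw":-0.2,"tx":-0.5,"ty":4.0,"tz":0.4,"ax":0,"ay":0,"az":0},{"jaw":-0.2,"tx":-0.6,"ty":4.6,"tz":0.4,"ax":0,"ay":0,"az":0},{"jaw":-0.2,"tx":-0.7,"ty":5.2,"tz":0.4,"ax":0,"ay":0,"az":0},{"jaw":-0.2,"tx":-0.8,"ty":5.8,"tz":0.4,"ax":0,"ay":0,"az":0},{"jaw":-0.2,"tx":-0.9,"ty":6.3,"tz":0.4,"ax":0,"ay":0,"az":0},{"jaw":-0.2,"tx":-0.95,"ty":6.6,"tz":0.4,"ax":0,"ay":0,"az":0},{"jaw":-0.2,"tx":-0.95,"ty":6.6,"tz":0.4,"ax":0,"ay":0,"az":0}]'
cat > rl.py <<'E'
from rig import manip
from h import *
s=manip.get_state();print(loc(s["position"],(.5322,.1574),9.95).round(4))
for n in("wrist","scene"):
    d=manip.get_image(n);P=cloud(d);H=hsv(d);q=loc(P,(.5322,.1574),9.95)
    t=(H[...,0]>8)&(H[...,0]<20)&(H[...,1]>70)
    for nm,b in(("top",(-.03,.03,-.09,.02,.12,.15)),("left",(-.056,-.03,-.09,.02,.07,.13)),("right",(.03,.056,-.09,.02,.07,.13))):
        m=box(q,*b)&t
        if m.sum()>30:print(n,nm,m.sum(),np.percentile(q[m][:,1],[1,99]).round(4))
cv2.imwrite("pics/rl.png",d["pixels"])
E
python3 rl.py
```

```text
clock: 11.58
position: [0.541, 0.1054, 0.0818]
ee_rot: [-0.0, 0.644, 0.765, 0.0]
contact_force: [-0.4, -1.5, -0.4]
width: 0.034
gripper_force: 0.0
[-0.0003 -0.0527  0.0818]
wrist top 30963 [-0.038  -0.0028]
wrist left 4869 [-0.0373 -0.0027]
wrist right 5129 [-0.0377 -0.003 ]
scene top 264 [-0.0461 -0.0009]
scene right 416 [-0.0488  0.0001]
```

```bash
python3 -m pendant '[{"jaw":-0.2,"tx":-0.05,"ty":0.3,"tz":0,"ax":0,"ay":0,"az":0},{"jaw":-0.2,"tx":-0.08,"ty":0.5,"tz":0,"ax":0,"ay":0,"az":0},{"jaw":-0.2,"tx":-0.08,"ty":0.5,"tz":0,"ax":0,"ay":0,"az":0},{"jaw":-0.2,"tx":-0.08,"ty":0.5,"tz":0,"ax":0,"ay":0,"az":0}]'; python3 rl.py
```

```text
clock: 12.18
position: [0.5405, 0.1094, 0.0821]
ee_rot: [0.001, 0.644, 0.765, -0.0]
contact_force: [0.8, -4.7, 2.4]
width: 0.0341
gripper_force: 0.0
[-0.0001 -0.0487  0.0821]
wrist top 24385 [-0.034   0.0013]
wrist left 3674 [-0.0336  0.001 ]
wrist right 4203 [-0.0338  0.0008]
scene top 254 [-0.0455  0.0036]
scene left 38 [-0.0006  0.0044]
scene right 406 [-0.0423  0.0035]
```

```bash
python3 -m pendant '[{"jaw":-0.2,"tx":-0.05,"ty":0.3,"tz":0,"ax":0,"ay":0,"az":0},{"jaw":-0.2,"tx":-0.07,"ty":0.4,"tz":0,"ax":0,"ay":0,"az":0},{"jaw":-0.2,"tx":-0.07,"ty":0.4,"tz":0,"ax":0,"ay":0,"az":0},{"jaw":-0.2,"tx":-0.07,"ty":0.4,"tz":0,"ax":0,"ay":0,"az":0}]'; python3 rl.py
```

```text
clock: 12.78
position: [0.5411, 0.1105, 0.0828]
ee_rot: [0.003, 0.644, 0.765, -0.001]
contact_force: [1.4, -14.2, 4.1]
width: 0.0343
gripper_force: 1.1
[ 0.0006 -0.0477  0.0828]
wrist top 15736 [-0.0326  0.0016]
wrist left 3202 [-0.0326  0.0013]
wrist right 3739 [-0.0326  0.0016]
scene top 247 [-0.0392  0.0044]
scene left 33 [-0.0196  0.0035]
scene right 397 [-0.045   0.0032]
```

The push force rose to 14 N with almost no further travel, so the roll is home on the flange. Next I retreat, turn back and plan the keeper arc.

```bash
python3 -m pendant '[{"jaw":-0.2,"tx":0.3,"ty":-2,"tz":0,"ax":0,"ay":0,"az":0},{"jaw":-0.2,"tx":0.8,"ty":-5,"tz":0,"ax":0,"ay":0,"az":0},{"jaw":-1,"tx":0.8,"ty":-6,"tz":5,"ax":0,"ay":0,"az":0},{"jaw":-1,"tx":0.8,"ty":-6,"tz":11,"ax":0,"ay":0,"az":0},{"jaw":-1,"tx":0.8,"ty":-6,"tz":17,"ax":0,"ay":0,"az":-10},{"jaw":-1,"tx":0.8,"ty":-6,"tz":23,"ax":0,"ay":0,"az":-20},{"jaw":-1,"tx":0.8,"ty":-6,"tz":28,"ax":0,"ay":0,"az":-30},{"jaw":-1,"tx":0.8,"ty":-6,"tz":29,"ax":0,"ay":0,"az":-40},{"jaw":-1,"tx":0.8,"ty":-6,"tz":29,"ax":0,"ay":0,"az":-50},{"jaw":-1,"tx":0.8,"ty":-6,"tz":29,"ax":0,"ay":0,"az":-60}]'
python3 -m pendant '[{"jaw":-1,"tx":0,"ty":0,"tz":0,"ax":0,"ay":0,"az":-10},{"jaw":-1,"tx":0,"ty":0,"tz":0,"ax":0,"ay":0,"az":-20},{"jaw":-1,"tx":0,"ty":0,"tz":0,"ax":0,"ay":0,"az":-30},{"jaw":-1,"tx":4,"ty":2,"tz":0,"ax":0,"ay":0,"az":-30},{"jaw":-1,"tx":8,"ty":5,"tz":0,"ax":0,"ay":0,"az":-30},{"jaw":-1,"tx":12.4,"ty":8.8,"tz":0,"ax":0,"ay":0,"az":-30},{"jaw":-1,"tx":12.4,"ty":8.8,"tz":0,"ax":0,"ay":0,"az":-30},{"jaw":-1,"tx":12.4,"ty":8.8,"tz":0,"ax":0,"ay":0,"az":-30},{"jaw":-1,"tx":12.4,"ty":8.8,"tz":0,"ax":0,"ay":0,"az":-30}]'
cat > arc.py <<'E'
from rig import manip
from h import *
s=manip.get_state();p=s["position"];c=loc(p,(.5322,.1574),9.95);print("stand",c.round(4),s["contact_force"].round(1),s["qpos"].round(2))
a=np.radians(9.95)
def go(x,z,y=-.043):
    w=np.array([.5322+x*np.cos(a)-y*np.sin(a),.1574+x*np.sin(a)+y*np.cos(a),z]);return ((w-p)*100).round(2).tolist()
print("start",go(.135,.36),go(.135,.25))
for th in np.arange(1.7,-.01,-.1):
    r=.147-.03*np.sin(th)**2
    x=.08-r*np.cos(th)+.007*np.sin(th)+.011;z=.12+r*np.sin(th)+.007*np.cos(th);print(round(th,2),round(x,3),round(z,3),go(x,z))
d=manip.get_image("scene");P=cloud(d);H=hsv(d);q=loc(P,(.5322,.1574),9.95)
yel=(H[...,0]>20)&(H[...,0]<32)&(H[...,1]>150)
m=box(q,-.15,.16,-.08,0,.135,.33)&yel
print("bar",m.sum(),np.percentile(q[m],[1,99],axis=0).round(3).tolist() if m.any() else 0)
cv2.imwrite("pics/arc.png",d["pixels"])
E
python3 arc.py
```

```text
clock: 14.12
position: [0.5474, 0.0546, 0.3716]
ee_rot: [-0.001, 0.941, 0.337, 0.0]
contact_force: [-0.3, -0.3, 0.2]
width: 0.0003
gripper_force: 0.0
clock: 15.25
position: [0.6707, 0.1415, 0.3725]
ee_rot: [-0.0, 0.996, 0.085, 0.0]
contact_force: [-0.4, -0.7, -0.1]
width: 0.0001
gripper_force: 0.0
stand [ 0.1337 -0.0396  0.3725] [-0.4 -0.7 -0.1] [0.11 0.42 0.95 0.   1.77 1.51]
start [0.19, -0.31, -1.25] [0.19, -0.31, -12.25]
1.7 0.113 0.236 [-1.97, -0.69, -13.69]
1.6 0.101 0.237 [-3.12, -0.89, -13.57]
1.5 0.09 0.237 [-4.27, -1.09, -13.51]
1.4 0.078 0.237 [-5.44, -1.3, -13.52]
1.3 0.066 0.237 [-6.62, -1.5, -13.58]
1.2 0.054 0.235 [-7.82, -1.71, -13.72]
1.1 0.041 0.233 [-9.03, -1.93, -13.96]
1.0 0.029 0.23 [-10.26, -2.14, -14.29]
0.9 0.017 0.225 [-11.48, -2.36, -14.74]
0.8 0.004 0.219 [-12.68, -2.57, -15.32]
0.7 -0.007 0.212 [-13.84, -2.77, -16.05]
0.6 -0.018 0.203 [-14.93, -2.96, -16.91]
0.5 -0.029 0.193 [-15.93, -3.14, -17.92]
0.4 -0.037 0.182 [-16.8, -3.29, -19.06]
0.3 -0.045 0.169 [-17.53, -3.42, -20.31]
0.2 -0.051 0.156 [-18.08, -3.52, -21.67]
0.1 -0.054 0.142 [-18.45, -3.58, -23.09]
-0.0 -0.056 0.127 [-18.62, -3.61, -24.55]
bar 371 [[0.077, -0.047, 0.137], [0.101, -0.035, 0.288]]
```

```bash
python3 -m pendant '[{"jaw":-1,"tx":0.2,"ty":-0.3,"tz":-5,"ax":0,"ay":0,"az":0},{"jaw":-1,"tx":0.2,"ty":-0.3,"tz":-10,"ax":0,"ay":0,"az":0},{"jaw":-1,"tx":0.2,"ty":-0.3,"tz":-12.2,"ax":0,"ay":0,"az":0},{"jaw":-1,"tx":-1,"ty":-0.5,"tz":-12.2,"ax":0,"ay":0,"az":0},{"jaw":-1,"tx":-2.2,"ty":-0.75,"tz":-12.2,"ax":0,"ay":0,"az":0},{"jaw":-1,"tx":-3.4,"ty":-0.95,"tz":-12.2,"ax":0,"ay":0,"az":0},{"jaw":-1,"tx":-4.6,"ty":-1.15,"tz":-12.2,"ax":0,"ay":0,"az":0},{"jaw":-1,"tx":-5.8,"ty":-1.35,"tz":-12.2,"ax":0,"ay":0,"az":0},{"jaw":-1,"tx":-7,"ty":-1.55,"tz":-12.3,"ax":0,"ay":0,"az":0},{"jaw":-1,"tx":-8,"ty":-1.75,"tz":-12.6,"ax":0,"ay":0,"az":0}]'; python3 arc.py
```

```text
clock: 16.55
position: [0.5908, 0.1246, 0.2459]
ee_rot: [-0.0, 0.996, 0.085, 0.0]
contact_force: [-0.1, 0.9, 1.2]
width: -0.0001
gripper_force: 0.4
stand [ 0.052  -0.0424  0.2459] [-0.1  0.9  1.2] [0.09 0.31 1.42 0.   1.41 1.49]
start [8.18, 1.37, 11.41] [8.18, 1.37, 0.41]
1.7 0.113 0.236 [6.02, 0.99, -1.03]
1.6 0.101 0.237 [4.87, 0.79, -0.91]
1.5 0.09 0.237 [3.72, 0.59, -0.86]
1.4 0.078 0.237 [2.55, 0.39, -0.86]
1.3 0.066 0.237 [1.37, 0.18, -0.92]
1.2 0.054 0.235 [0.17, -0.03, -1.07]
1.1 0.041 0.233 [-1.04, -0.24, -1.3]
1.0 0.029 0.23 [-2.26, -0.46, -1.63]
0.9 0.017 0.225 [-3.48, -0.67, -2.08]
0.8 0.004 0.219 [-4.68, -0.88, -2.67]
0.7 -0.007 0.212 [-5.84, -1.09, -3.39]
0.6 -0.018 0.203 [-6.93, -1.28, -4.25]
0.5 -0.029 0.193 [-7.93, -1.45, -5.26]
0.4 -0.037 0.182 [-8.81, -1.61, -6.4]
0.3 -0.045 0.169 [-9.53, -1.73, -7.66]
0.2 -0.051 0.156 [-10.09, -1.83, -9.01]
0.1 -0.054 0.142 [-10.46, -1.9, -10.43]
-0.0 -0.056 0.127 [-10.63, -1.93, -11.89]
bar 341 [[0.027, -0.046, 0.137], [0.08, -0.01, 0.295]]
```

```bash
python3 -m pendant '[{"jaw":-1,"tx":-1.1,"ty":-0.25,"tz":-0.8,"ax":0,"ay":0,"az":0},{"jaw":-1,"tx":-2.3,"ty":-0.45,"tz":-1.4,"ax":0,"ay":0,"az":0},{"jaw":-1,"tx":-3.5,"ty":-0.65,"tz":-2.0,"ax":0,"ay":0,"az":0},{"jaw":-1,"tx":-4.7,"ty":-0.9,"tz":-2.7,"ax":0,"ay":0,"az":0},{"jaw":-1,"tx":-5.8,"ty":-1.1,"tz":-3.4,"ax":0,"ay":0,"az":0},{"jaw":-1,"tx":-6.9,"ty":-1.3,"tz":-4.3,"ax":0,"ay":0,"az":0},{"jaw":-1,"tx":-7.9,"ty":-1.45,"tz":-5.3,"ax":0,"ay":0,"az":0},{"jaw":-1,"tx":-8.8,"ty":-1.6,"tz":-6.4,"ax":0,"ay":0,"az":0},{"jaw":-1,"tx":-9.5,"ty":-1.75,"tz":-7.7,"ax":0,"ay":0,"az":0},{"jaw":-1,"tx":-10.1,"ty":-1.85,"tz":-9.0,"ax":0,"ay":0,"az":0}]'; python3 arc.py | tail -4
```

```text
clock: 17.85
position: [0.49, 0.106, 0.1549]
ee_rot: [0.0, 0.996, 0.085, -0.0]
contact_force: [0.5, 0.3, -0.6]
width: -0.0001
gripper_force: 0.1
0.2 -0.051 0.156 [-0.02, 0.03, 0.1]
0.1 -0.054 0.142 [-0.39, -0.04, -1.33]
-0.0 -0.056 0.127 [-0.56, -0.07, -2.79]
bar 227 [[-0.086, -0.047, 0.135], [0.046, -0.028, 0.169]]
```

```bash
python3 rl.py; python3 - <<'E'
import cv2
a=cv2.imread("pics/arc.png")[170:380,190:470];cv2.imwrite("pics/a1.png",cv2.resize(a,None,fx=2.8,fy=2.8))
E
```

```text
[-0.0526 -0.0431  0.1532]
wrist top 5724 [-0.0361 -0.0007]
wrist left 1577 [-0.0361 -0.001 ]
wrist right 3422 [-0.0361 -0.001 ]
scene top 235 [-0.0365  0.0025]
scene left 37 [-0.0222  0.0025]
scene right 403 [-0.0342  0.0033]
```

View pics/a1.png

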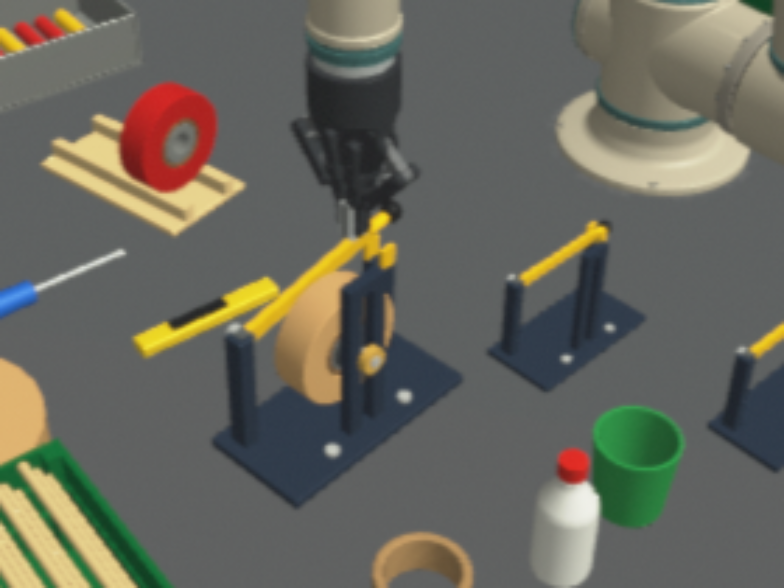

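The roll is home on the axle at (335,335) in the crop. The keeper runs from (235,330) to its knob at (392,212), just above the catch. Now I press it down.

```bash
python3 -m pendant '[{"jaw":-1,"tx":-0.3,"ty":-0.05,"tz":-0.7,"ax":0,"ay":0,"az":0},{"jaw":-1,"tx":-0.4,"ty":-0.05,"tz":-1.4,"ax":0,"ay":0,"az":0},{"jaw":-1,"tx":-0.5,"ty":-0.07,"tz":-2.1,"ax":0,"ay":0,"az":0},{"jaw":-1,"tx":-0.5,"ty":-0.07,"tz":-2.7,"ax":0,"ay":0,"az":0},{"jaw":-1,"tx":-0.5,"ty":-0.07,"tz":-3.0,"ax":0,"ay":0,"az":0},{"jaw":-1,"tx":-0.5,"ty":-0.07,"tz":-3.0,"ax":0,"ay":0,"az":0}]'; python3 arc.py | sed -n '1p;$p'
```

```text
clock: 18.75
position: [0.4852, 0.1054, 0.1269]
ee_rot: [0.0, 0.996, 0.085, -0.0]
contact_force: [-3.0, -0.5, 8.2]
width: 0.0004
gripper_force: 4.4
stand [-0.0552 -0.0431  0.1269] [-3.  -0.5  8.2] [ 0.07  0.24  1.83 -0.    1.07  1.47]
bar 5 [[-0.06, -0.03, 0.136], [-0.05, -0.025, 0.155]]
```

```bash
python3 -m pendant '[{"jaw":-1,"tx":0,"ty":0,"tz":-0.3,"ax":0,"ay":0,"az":0},{"jaw":-1,"tx":0,"ty":0,"tz":-0.3,"ax":0,"ay":0,"az":0},{"jaw":-1,"tx":0,"ty":0,"tz":-0.3,"ax":0,"ay":0,"az":0}]'
python3 -m pendant '[{"jaw":-1,"tx":0,"ty":0,"tz":3,"ax":0,"ay":0,"az":0},{"jaw":-1,"tx":-1,"ty":-1,"tz":8,"ax":0,"ay":0,"az":0},{"jaw":-1,"tx":-6,"ty":-4,"tz":13,"ax":0,"ay":0,"az":0},{"jaw":-1,"tx":-10,"ty":-8,"tz":17,"ax":0,"ay":0,"az":0},{"jaw":-1,"tx":-12,"ty":-14,"tz":17,"ax":0,"ay":0,"az":0},{"jaw":-1,"tx":-12,"ty":-18,"tz":17,"ax":0,"ay":0,"az":0},{"jaw":-1,"tx":-12,"ty":-18,"tz":17,"ax":0,"ay":0,"az":0}]'
python3 rl.py; python3 - <<'E'
from rig import manip
from h import *
a=manip.get_image("scene");d=manip.get_image("top");P=cloud(d);H=hsv(d);q=loc(P,(.5322,.1574),9.95)
for n,d in(("scene",a),("top",d)):
    P=cloud(d);H=hsv(d);q=loc(P,(.5322,.1574),9.95)
    m=box(q,-.066,.07,-.055,-.025,.1,.2)&(H[...,0]>20)&(H[...,0]<32)&(H[...,1]>150)
    print(n,m.sum(),"slope,z",np.polyfit(q[m][:,0],q[m][:,2],1).round(4),np.percentile(q[m][:,2],97).round(4))
o=np.zeros((420,800,3),np.uint8);o[:,:400]=cv2.resize(a["pixels"][200:350,230:373],(400,420));o[:,400:]=cv2.resize(d["pixels"][110:290,200:371],(400,420));cv2.imwrite("pics/fin.png",o)
E
```

```text
clock: 19.18
position: [0.4853, 0.1054, 0.1265]
ee_rot: [0.0, 0.996, 0.085, 0.001]
contact_force: [-7.6, -1.8, 26.1]
width: -0.0006
gripper_force: 12.9
clock: 20.05
position: [0.3652, -0.078, 0.2933]
ee_rot: [0.001, 0.997, 0.081, 0.001]
contact_force: [0.8, 0.2, 0.4]
width: -0.0001
gripper_force: 0.0
[-0.2052 -0.203   0.2933]
wrist left 1876 [-0.0369 -0.0013]
scene top 235 [-0.036   0.0038]
scene left 38 [-0.0294  0.0027]
scene right 394 [-0.0342  0.003 ]
scene 162 slope,z [0.0008 0.1244] 0.1302
top 294 slope,z [-0.0012  0.1256] 0.1312
```

View pics/fin.png

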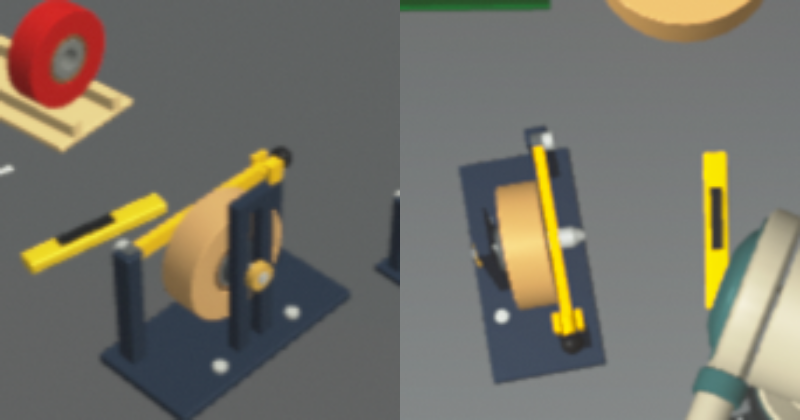

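The keeper lies level in its catch (left (265,165), right (568,325)) with slope about 0, the roll is home behind it, and the robot touches nothing.

```bash
python3 -c "
from rig import manip
print(manip.sign_off())"
```

```text
the job is handed in; nothing more can be done
None
```

The tan roll is home against the flange, the keeper bar is down level in its catch, and the job was handed in at about 20 s of the 72 s limit; the red roll and, as far as the last pictures show, the other things were left undisturbed.

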